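# Slide the long spotting tile over the edge of its stand and lay it out

### The job

Get the spotting tile ready for a drop test: slide the longer of the two white tiles forward in its bay until its end sticks out well over the open front edge of the wooden stand, far enough to be gripped but still lying flat on the stand, then grip it by that end and lay it flat in the middle of the cork mat, lengthwise along the mat. Let go of it, and leave the short tile where it lies.

Things in the scene. Friction and masses are not known exactly. Their poses are not given: they have to be found in the camera images.
- long_tile_center (a point): centre (half-way up) of the long tile: loose white ceramic, 120 (x) x 50 (y) x 7 mm (z up), 2 rows of 5 wells, about 85 g. Lies flat in a bay, x along the stand's x, front end 5-20 mm inside the front edge, no room for fingers at its sides. Slides if pushed at its rear end; tips if over 60 mm stick out. With 40 mm out, grip it from above across its 50 mm width, just in front of the stand.
- short_tile_center (a point): centre (half-way up) of the short tile: the same white ceramic, 80 x 50 x 7 mm, two rows of three wells; lies in the other bay and stays there
- tile_stand: wooden stand, fixed, 198 (x) x 134 (y) x 45 mm high; origin under its centre, on the worktop. Its x points away from the open front edge (at x = -99 mm, facing the robot). Two bays 54 mm wide centred at y = +32 and -32 mm; flat floor 35 mm up, flush with the front edge; side walls rise to 45 mm. Inner face of the closed rear wall at x = +91 mm: 50-65 mm of free bay behind the long tile.
- cork_mat: cork bench mat, fixed, 220 (x) x 160 (y) x 4 mm thick, its origin under its centre at the level of the worktop; its x is its long direction. It lies flat to the right of the stand.
There are look-alikes about, which are no part of the job. Of the things that look like the tile_stand, take the one that is farthest from the robot's base at the start.

How it is judged (in metres and radians):
On the way:
1. the long tile sticks out at least 25 mm over the stand's front edge while it lies flat on the stand (within 6 degrees) (x of long_tile_center in the frame of tile_stand between -0.099 and -0.064 m and angle between long_tile_center's own z axis and vertical below 0.105 rad and z of long_tile_center in the frame of tile_stand below 0.042 m and y of long_tile_center in the frame of tile_stand between -0.045 and 0.045 m and linear speed of long_tile below 0.03 m/s), for 0.2 s.
At the end, for the whole second after the job is handed in: The long tile lies flat, wells up, at rest and released on the cork mat, its centre within 30 mm of the mat's centre along each of the mat's axes and its length within 20 degrees of the mat's length; the short tile lies within 12 mm of where it started (x of long_tile_center in the frame of cork_mat between -0.03 and 0.03 m and y of long_tile_center in the frame of cork_mat between -0.03 and 0.03 m and height (world z) of long_tile_center below 0.012 m and angle between long_tile_center's own z axis and vertical below 0.1 rad and angle between the x axis of long_tile_center and the x axis of cork_mat, either way round below 0.35 rad and linear speed of long_tile below 0.01 m/s and distance of short_tile_center from where it was at the start of the episode below 0.012 m); the robot touches nothing.
It fails at once if the short tile is moved out of its place (more than 20 mm) (distance of short_tile_center from where it was at the start of the episode above 0.02 m).
It also fails if it takes over 58 s, if anything falls off the work surface, if the arm or the gripper's body presses on something with over 40 N, if the wrist force passes 120 N, or if a joint passes its speed limit or range.

### The arm

A 6-joint arm with a two-finger parallel gripper is mounted at the origin on the work surface; the furniture and walls round the work are solid. World frame = base frame: x ahead of the robot, y to its left, z up, the work surface at z = 0. Lengths are in m, angles in degrees, forces in N, time in s.
With the tool pointing down it reaches from about 0.4 to 0.825 m from the base axis. Payload 7 kg.
Tool frame: the origin (TCP) lies at the very end of the fingers, on their centre line; the grasp point (between the pads) lies 19 mm behind it; x points along the fingers, y is the direction in which the jaws open and shut, and the axes are right-handed (so a half turn about x gives the same grasp; the last joint's range is limited). The gripper opens to 88 mm and grips with 3 to 60 N. Pads are 19 mm wide; open, the fingers measure 130 mm over their backs; the gripper's body (78 mm by 193 mm) begins 47 mm behind the grasp point.
Start: joints at [92.538, 20.546, 0.682, 0, -70.136, -16.507], TCP at [0.163, 0.655, 0.227] pointing down, gripper open.
Joint ranges: [-176.03, 176.03], [-82.01, 121.73], [-58.28, 71.71], [-173.87, 95.51], [-174.79, -0.11], [-173.66, 173.66]. Speed limits (degrees/s): [136.94, 136.94, 172.46, 180, 180, 180].

### API

Orientations are given as [roll, pitch, yaw] about the fixed x, y, z axes, in that order (R = Rz(yaw) Ry(pitch) Rx(roll)).
In Python, from plant import * gives the robot as it stands. The module is installed in compiled form; this text tells all that it offers.
- The arm moves only by the shell command python3 -m creep 'ROWS' [FORCE]. ROWS is a JSON object of lists of equal length, an entry for each row: "jaw": the closure, from -1 (fully open) to 1 (shut); "translation": the shift along the tool's x, y, z in m, a list of three; "roll": the turn about the tool's x in rad. A call has exactly 10 rows; each row shifts and turns the commanded pose from where the row before left it, along the tool's axes as they then stand; what a row does not reach is not made up. A row lasts 1/10 s, in which the tool goes at most 50 mm and 8.59 degrees, less where a joint would pass 70% of its speed; a pose out of reach is approached as far as the arm can. A call with a gripper value outside its range is refused whole. The fingers move at their own pace and stop on an object; FORCE is the grip in N (left out, the last holds). Time passes only in rows, so rows that do not move let the fingers close, or fill a call up. It gives the time, the measured TCP pose, the force and the opening at its end, in the units of the state.
- get_state(): the state, without advancing time (a new reading comes with each control period).
- capture(name): name is "side" or "top"; returns a dict with "image" (420x560x3 uint8, red, green, blue), "fovy" (degrees; the focal length in pixels is half the picture's height over the tangent of half this angle, whatever the lens; pixels are square), "cx", "cy" (the principal point, pixels), "D" ([k1, k2, p1, p2, k3] as OpenCV has them; the pictures are not rectified), "pose" (4x4, takes a point from camera to world coordinates). Camera axes: x right, y up, looking along -z (the intrinsics and any distortion apply to the point x, -y, -z); pixel columns grow to the right and rows downward; lengths in m; the calibration is good to about 2 mm. A picture is of the moment at which its call begins. There is no depth.
- close_job(): hands the job in, once; it reports no verdict.
The state is a dict: "time_s": time; "joints": joint angles; "qd": joint speeds; "joint_torque": joint torques, N m; "tcp_pos": TCP position; "eef_rot": TCP orientation; "contact_force": force on the tool from outside, world axes, zero at the start; "moment": the same for the moment, N m; "gripper_width": finger opening in m.
Only numpy, scipy, OpenCV 4.12 (cv2) and the standard library are available. Lean on these libraries where they do the work, as an engineer would, in place of code of your own. Each camera call takes 0.05 s, during which the arm holds its last target.

## Working session

There is one attempt and no reset: what is moved stays moved. The work goes in short steps, Python scripts to look and compute and a shell command to move; the robot and the scene stay as the last step left them, time stands still between calls to the robot, and variables do not carry over. Pictures are saved under pics/ and viewed, and the job is handed in when it is done.

```bash
mkdir -p pics
cat > h.py <<'E'
from plant import *
import numpy as np, cv2, pickle
def K(c):
    h=c["image"].shape[0]; f=h/2/np.tan(np.radians(c["fovy"])/2)
    return np.array([[f,0,c["cx"]],[0,f,c["cy"]],[0,0,1.]])
def ray(c,uv):
    p=cv2.undistortPoints(np.array([[uv]],float),K(c),np.array(c["D"],float))[0,0]
    T=np.array(c["pose"]); return T[:3,3],T[:3,:3]@np.array([p[0],-p[1],-1])
def atz(c,uv,z):
    o,d=ray(c,uv); return o+d*(z-o[2])/d[2]
def proj(c,P):
    T=np.array(c["pose"]); q=(np.atleast_2d(P)-T[:3,3])@T[:3,:3]; q=q*[1,-1,-1]
    return cv2.projectPoints(q.reshape(-1,1,3),np.zeros(3),np.zeros(3),K(c),np.array(c["D"],float))[0][:,0]
def snap(n,name):
    c=capture(n); cv2.imwrite(f"pics/{name}.png",c["image"][:,:,::-1]); pickle.dump(c,open(f"{name}.pkl","wb")); return c
def load(n): return pickle.load(open(n+".pkl","rb"))
def crop(c,n,x0,y0,w,h,s):
    cv2.imwrite(f"pics/{n}.png",cv2.resize(c["image"][y0:y0+h,x0:x0+w,::-1],None,fx=s,fy=s,interpolation=cv2.INTER_CUBIC))
E
python3 - <<'E'
from h import *
for n in("top","side"):
    c=snap(n,n+"0"); print(n,c["fovy"],c["cx"],c["cy"],c["D"],np.round(c["pose"],3))
print(get_state())
E
```

```text
top 55.642317381089995 281.6391033149304 212.5755728741677 [-0.11632124  0.          0.          0.          0.        ] [[ 0.03   0.996 -0.085  0.476]
 [-0.999  0.032  0.02  -0.063]
 [ 0.022  0.084  0.996  0.92 ]
 [ 0.     0.     0.     1.   ]]
side 44.47624107895358 288.5134423019392 204.720281639669 [-0.02719234  0.          0.          0.          0.        ] [[-0.998  0.023 -0.053  0.489]
 [-0.054 -0.686  0.726  0.788]
 [-0.019  0.727  0.686  0.849]
 [ 0.     0.     0.     1.   ]]
{'time_s': 0.1, 'joints': array([ 9.25403689e+01,  2.05864169e+01,  6.38355600e-01, -1.70010807e-02,
       -7.01362775e+01, -1.65070102e+01]), 'qd': array([ 0.01752434, -0.04129131,  0.15372107,  0.03049712, -0.04553002,
       -0.01211737]), 'joint_torque': array([-1.29323849e-03, -5.84163594e+01,  2.93750936e+01,  7.01550364e+00,
        1.01313181e-02, -6.07211655e-05]), 'tcp_pos': array([0.16284031, 0.65460453, 0.22572394]), 'eef_rot': array([ 95.77754935,  89.91415963, -98.19488035]), 'contact_force': array([-0.42480466, -1.30063486, -0.05490483]), 'moment': array([-0.0299072 , -0.00816761,  0.0377267 ]), 'gripper_width': 0.08761534167528316}
```

View pics/top0.png

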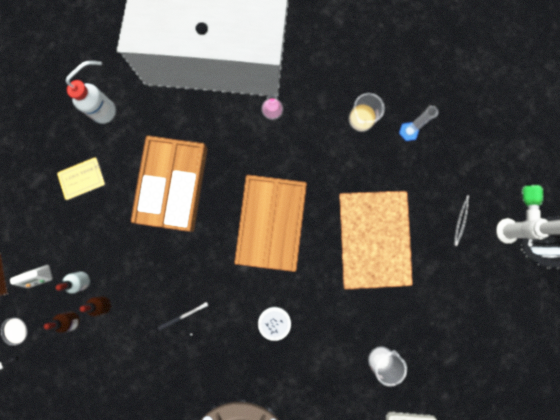

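View pics/side0.png

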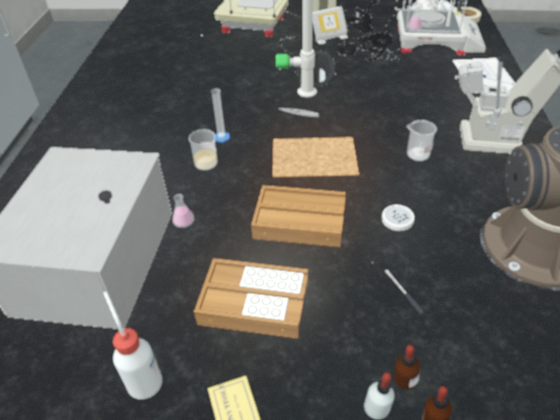

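The top picture shows two stand-like objects: one with two white tiles at (168,184), and an empty one at (270,223). The mat is at (376,240). In the tiled stand the long tile is the right one, at (180,198), and the short one is at (152,195). I'll take a close crop to check this.

Run:
```python
from h import *
c=load("top0"); crop(c,"t_stand",120,125,100,115,5)
crop(c,"t_mat",325,180,100,120,5)
s=load("side0"); crop(s,"s_stand",185,250,135,95,5.8)
for uv in[(168,184),(270,223)]:
    p=atz(c,uv,.04);print(p,np.hypot(p[0],p[1]))
```

```text
[0.60690873 0.17617513 0.04      ] 0.6319619304270075
[ 0.52683722 -0.0554647   0.04      ] 0.5297487992405857
```

View pics/t_stand.png

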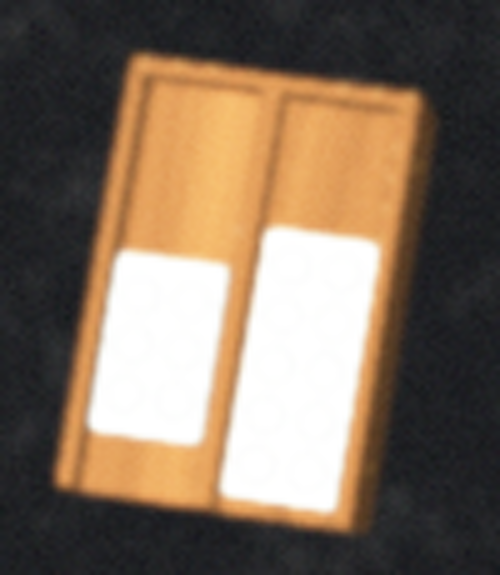

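View pics/t_mat.png

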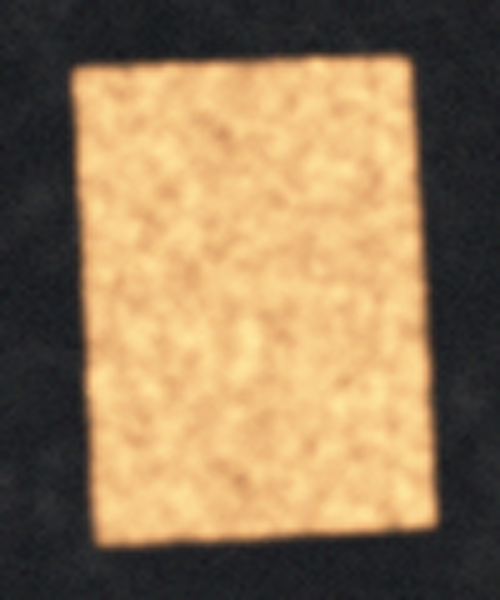

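View pics/s_stand.png

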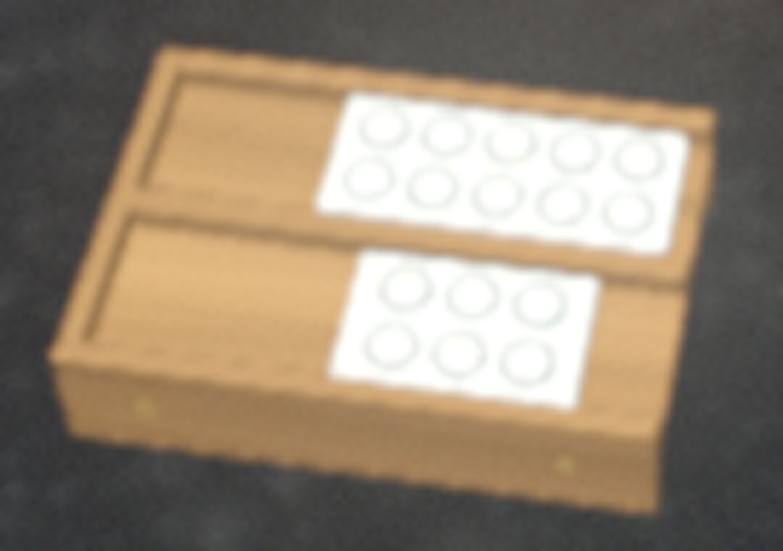

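```bash
cat > fit.py <<'E'
from h import *
from scipy.optimize import least_squares
def fit(L,W,z,obs):  # obs: list (cam, [(cornerindex,u,v)]) corners RL,RR,FR,FL in x+ rear,y+ left
    C=np.array([[L/2,W/2],[L/2,-W/2],[-L/2,-W/2],[-L/2,W/2]])
    def P(q):
        R=np.array([[np.cos(q[2]),-np.sin(q[2])],[np.sin(q[2]),np.cos(q[2])]])
        return np.c_[C@R.T+q[:2],np.full(4,z)]
    f=lambda q:np.concatenate([(proj(c,P(q))[[o[0] for o in ob]]-np.array([o[1:] for o in ob])).ravel() for c,ob in obs])
    c,ob=obs[0]; p0=np.mean([atz(c,o[1:],z) for o in ob],0)
    r=least_squares(f,[p0[0],p0[1],0]); q=r.x
    print("xy",np.round(q[:2],4),"yaw",round(np.degrees(q[2]),2),"res px",np.round(r.fun,1)); return q
def cr(pts,x0,y0,s): return [(i,x0+(u+.5)/s-.5,y0+(v+.5)/s-.5) for i,u,v in pts]
E
python3 - <<'E'
from fit import *
t=load("top0");s=load("side0")
a=cr([(0,265,228),(1,379,242),(2,340,514),(3,219,498)],120,125,5)
b=cr([(0,318,212),(1,348,92),(2,690,132),(3,668,255)],185,250,5.8)
for o in([(t,a)],[(s,b)],[(t,a),(s,b)]): L=fit(.12,.05,.042,o)
a=cr([(0,132,55),(1,422,92),(2,358,531),(3,57,490)],120,125,5)
b=cr([(0,52,357),(1,165,48),(2,715,108),(3,660,432)],185,250,5.8)
for o in([(t,a)],[(s,b)],[(t,a),(s,b)]): S=fit(.198,.134,.045,o)
R=np.array([[np.cos(S[2]),-np.sin(S[2])],[np.sin(S[2]),np.cos(S[2])]])
print("tile in stand",R.T@(L[:2]-S[:2]))
a=cr([(0,72,66),(1,411,56),(2,437,524),(3,97,546)],325,180,5)
fit(.22,.16,.004,[(t,a)])
s_=[(0,272,141),(1,0,0)]
for n,xy in dict(rearwall=(.091,-.032),front=(-.099,-.032)).items(): print(n,R@xy+S[:2])
st=get_state();print(st["eef_rot"])
E
```

```text
xy [0.5747 0.1474] yaw -5.83 res px [ 0.4  0.6 -0.6  0.6 -0.9 -0.7  1.2 -0.5]
xy [0.5735 0.1503] yaw -6.1 res px [-0.  -0.5  0.4  0.8 -0.3  0.6 -0.1 -0.7]
xy [0.5741 0.1487] yaw -5.96 res px [-0.2  0.8 -1.1  0.9 -1.6 -0.4  0.5 -0.3 -0.2 -1.1  0.1  0.2 -0.6 -0.2
 -0.3 -1.5]
xy [0.6096 0.1756] yaw -5.73 res px [ 0.1  0.4 -0.1  0.1 -0.6 -0.3  0.6 -0.2]
xy [0.6079 0.1781] yaw -5.96 res px [ 0.5  0.  -0.3 -0.3 -0.1 -0.  -0.2  0.2]
xy [0.6087 0.1768] yaw -5.85 res px [-0.4  0.7 -0.5  0.6 -1.3  0.1  0.   0.1  0.3 -0.5 -0.6 -0.7 -0.5 -0.6
 -0.5 -0.5]
tile in stand [-0.03156191 -0.03147016]
xy [ 0.4995 -0.3024] yaw 4.04 res px [ 0.5  0.4 -0.6  0.1 -0.1  0.1  0.2 -0.6]
rearwall [0.69594778 0.13564298]
front [0.506938  0.1550157]
[ 95.77754935  89.91415963 -98.19488035]
```

```bash
cat >> h.py <<'E'
from scipy.spatial.transform import Rotation as Ro
def tri(a,ua,b,ub):
    o1,d1=ray(a,ua);o2,d2=ray(b,ub)
    A=np.c_[d1,-d2];x=np.linalg.lstsq(A,o2-o1,rcond=None)[0]
    p,q=o1+d1*x[0],o2+d2*x[1]; return np.round((p+q)/2,3),round(np.linalg.norm(p-q),3)
def tool(): 
    s=get_state(); return s["tcp_pos"],Ro.from_euler("xyz",s["eef_rot"],degrees=True).as_matrix(),s
def togo(target,yaw_y=None):
    p,R,s=tool(); print("tcp",np.round(p,4),"tool x",np.round(R[:,0],3),"y",np.round(R[:,1],3),"dir y deg",round(np.degrees(np.arctan2(R[1,1],R[0,1])),2))
    print("to go in tool axes now",np.round(R.T@(np.array(target)-p),4))
    if yaw_y is not None:
        r=(yaw_y-np.degrees(np.arctan2(R[1,1],R[0,1]))+90)%180-90
        # turn about tool x (pointing down): world dir angle decreases
        R2=R@Ro.from_euler("x",-r,degrees=True).as_matrix()
        print("roll",-r,"deg",round(-np.radians(r),4),"rad; to go after roll",np.round(R2.T@(np.array(target)-p),4))
    print("F",np.round(s["contact_force"],1),"w",round(s["gripper_width"],4),"t",s["time_s"],"j",np.round(s["joints"],1))
E
python3 - <<'E'
from h import *
t=load("top0");s=load("side0")
for n,a,b in[("boxR",(278,66),(160,155)),("boxL",(122,52),(100,248)),("cap",(76,90),(125,340)),("nozzle",(100,63),(108,295)),("wb",(62,287),(385,382)),("amb",(88,313),(408,352)),("beaker",(374,350),(421,125)),("flask",(272,100),(179,200))]:
    print(n,tri(t,a,s,b))
S=(.6087,.1768);y=np.radians(-5.85);c,n=np.cos(y),np.sin(y)
f=lambda a,b:(S[0]+c*a-n*b,S[1]+n*a+c*b)
print("pre",f(.06,-.0317),"grip",f(-.119,-.0317))
togo((*f(.06,-.0317),.12),90-5.85)
E
```

```text
boxR (array([ 0.824, -0.062,  0.184]), np.float64(0.002))
boxL (array([0.839, 0.237, 0.217]), np.float64(0.013))
cap (array([0.786, 0.36 , 0.141]), np.float64(0.001))
nozzle (array([0.828, 0.297, 0.173]), np.float64(0.005))
wb (array([0.373, 0.384, 0.087]), np.float64(0.001))
amb (array([0.325, 0.325, 0.081]), np.float64(0.01))
beaker (array([ 0.255, -0.272,  0.123]), np.float64(0.036))
flask (array([ 0.8  , -0.051,  0.064]), np.float64(0.001))
pre (np.float64(0.6651565232570005), np.float64(0.1391496217584503)) grip (np.float64(0.48708872988165147), np.float64(0.15739409934576423))
tcp [0.1628 0.6546 0.2257] tool x [-0.    -0.001 -1.   ] y [-0.241 -0.97   0.001] dir y deg -103.97
to go in tool axes now [ 0.1064  0.3788 -0.6119]
roll -8.12243613626822 deg -0.1418 rad; to go after roll [ 0.1064  0.4614 -0.5522]
F [-0.4 -1.3 -0.1] w 0.0876 t 0.1 j [ 92.5  20.6   0.6  -0.  -70.1 -16.5]
```

```bash
python3 -m creep '{"jaw":[1,1,1,1,1,1,1,1,1,1],"roll":[-0.1418,0,0,0,0,0,0,0,0,0],"translation":[[0,0,0],[0,0.0256,-0.0307],[0,0.0256,-0.0307],[0,0.0256,-0.0307],[0,0.0256,-0.0307],[0,0.0256,-0.0307],[0,0.0256,-0.0307],[0,0.0256,-0.0307],[0,0.0256,-0.0307],[0,0.0256,-0.0307]]}' 40
python3 -c "
from h import *
togo((.6652,.1391,.12),84.15)"
```

```text
time_s: 1.1
tcp_pos: [0.4151, 0.3962, 0.2264]
eef_rot: [43.6, 90.0, -142.3]
contact_force: [-0.6, 0.9, 0.0]
gripper_width: 0.0132
tcp [0.4151 0.3962 0.2264] tool x [-0. -0. -1.] y [-0.102 -0.995  0.   ] dir y deg -95.84
to go in tool axes now [ 0.1064  0.2303 -0.275 ]
roll 0.01413575933759148 deg 0.0002 rad; to go after roll [ 0.1064  0.2303 -0.275 ]
F [-0.6  0.9  0. ] w 0.0132 t 1.1 j [ 63.2  11.1 -12.4  -0.  -66.5  21. ]
```

```bash
python3 -m creep '{"jaw":[1,1,1,1,1,1,1,1,1,1],"roll":[0,0,0,0,0,0,0,0,0,0],"translation":[[0,0.0256,-0.0305],[0,0.0256,-0.0305],[0,0.0256,-0.0305],[0.015,0.0256,-0.0305],[0.015,0.0256,-0.0305],[0.015,0.0256,-0.0305],[0.015,0.0256,-0.0305],[0.015,0.0256,-0.0305],[0.015,0.0256,-0.031],[0,0,0]]}'
python3 - <<'E'
from fit import *
togo((.6652,.1391,.0385),84.15)
c=snap("side","side1");crop(c,"s1",165,190,200,170,4)
c=snap("top","top1");crop(c,"t1",100,90,160,150,4)
E
```

```text
time_s: 2.1
tcp_pos: [0.6653, 0.1363, 0.1327]
eef_rot: [33.1, 89.7, -153.0]
contact_force: [-0.2, 0.0, -0.4]
gripper_width: -0.0
tcp [0.6653 0.1363 0.1327] tool x [-0.005 -0.002 -1.   ] y [-0.106 -0.994  0.003] dir y deg -96.09
to go in tool axes now [ 0.0941 -0.003  -0.0001]
roll -0.2400426895427472 deg -0.0042 rad; to go after roll [ 0.0941 -0.003  -0.0001]
F [-0.2  0.  -0.4] w -0.0 t 2.1 j [ 28.   24.9  -5.4  -0.  -60.   55.9]
```

View pics/s1.png

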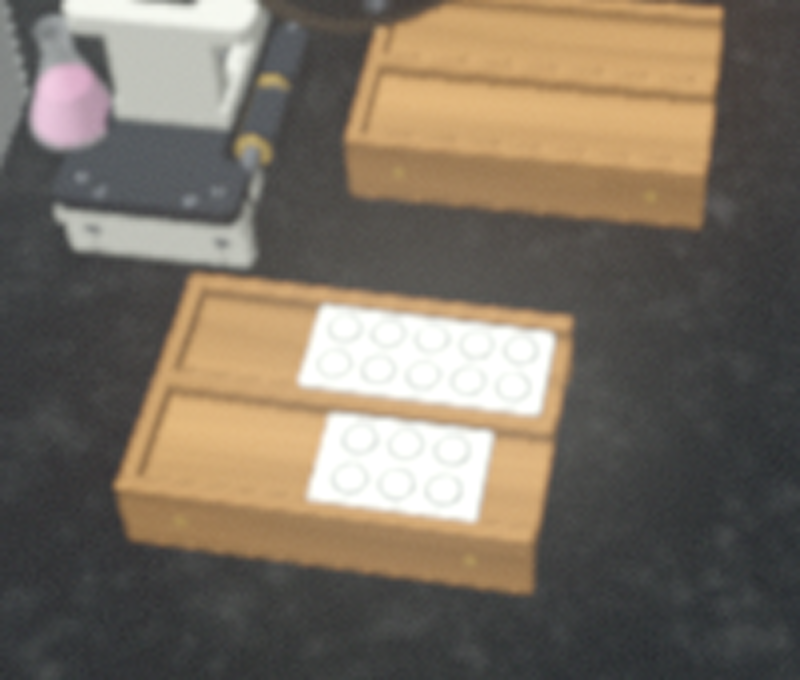

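View pics/t1.png

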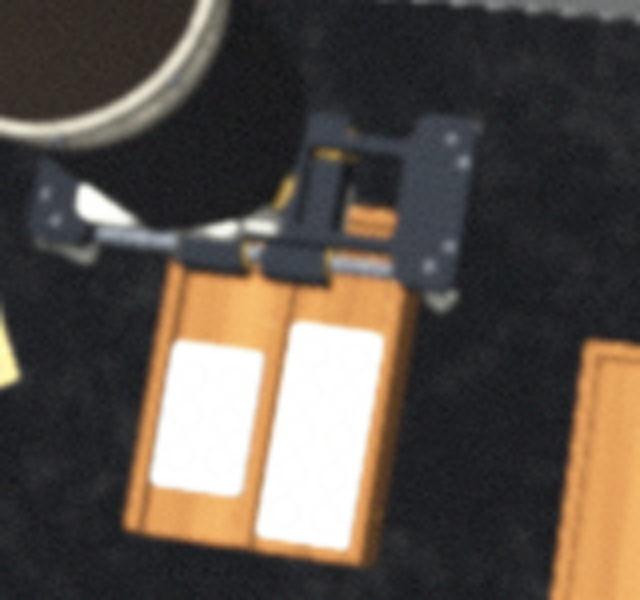

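Run:
```python
from h import *
p,R,s=tool()
for n,a in(("side1",(165,190)),("top1",(100,90))):
    for q in (p,p-R[:,0]*.066):
        print(n,proj(load(n),q),(proj(load(n),q)-a)*4)
togo((.6652,.1391,.0385),84.15)
c=load("side1");cv2.imwrite("pics/side1.png",c["image"][:,:,::-1])
```

```text
side1 [[222.09923029 242.10806703]] [[228.39692115 208.43226811]]
side1 [[218.04419627 217.30951282]] [[212.17678507 109.2380513 ]]
top1 [[175.64774391 149.11158078]] [[302.59097566 236.44632312]]
top1 [[167.11850862 140.48218106]] [[268.47403447 201.92872422]]
tcp [0.6644 0.1391 0.1351] tool x [-0.002 -0.001 -1.   ] y [-0.104 -0.995  0.001] dir y deg -95.97
to go in tool axes now [ 0.0966 -0.0002 -0.001 ]
roll -0.1207919678334406 deg -0.0021 rad; to go after roll [ 0.0966 -0.0002 -0.001 ]
F [-0.4  0.8  0.7] w 0.0004 t 2.2 j [ 28.2  24.7  -5.4  -0.  -60.1  55.8]
```

View pics/side1.png

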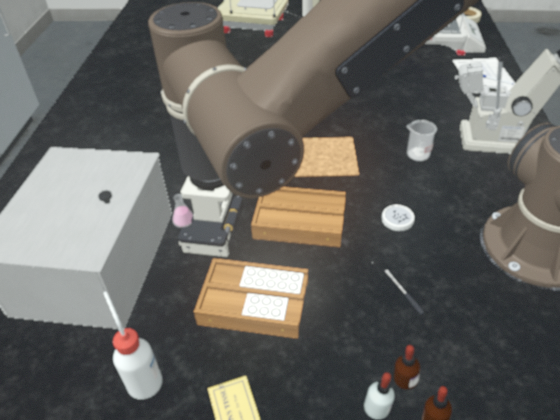

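View pics/top1.png

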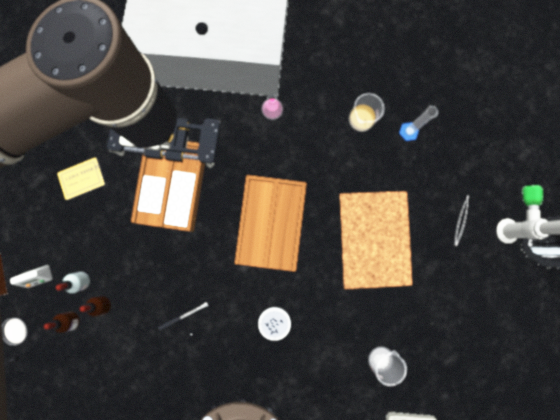

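The gripper hovers over the rear of the long tile's bay: the TCP projects to top (176,149), tile end about (183,171). Tiles haven't moved. Now I'll go down behind the tile.

```bash
python3 -m creep '{"jaw":[1,1,1,1,1,1,1,1,1,1],"roll":[0,0,0,0,0,0,0,0,0,0],"translation":[[0.015,0,0],[0.015,0,0],[0.015,0,0],[0.015,0,0],[0.01,0,0],[0.005,0,0],[0,0,0],[0,0,0],[0,0,0],[0,0,0]]}'
python3 -c "
from h import *
togo((.6652,.1391,.0385),84.15)"
```

```text
time_s: 3.2
tcp_pos: [0.6649, 0.1406, 0.0623]
eef_rot: [-149.6, 89.9, 24.5]
contact_force: [0.3, 0.0, 0.7]
gripper_width: 0.0002
tcp [0.6649 0.1406 0.0623] tool x [ 0.001  0.001 -1.   ] y [-0.102 -0.995 -0.001] dir y deg -95.85
to go in tool axes now [ 0.0238  0.0015 -0.0004]
roll 0.0021269956295668635 deg 0.0 rad; to go after roll [ 0.0238  0.0015 -0.0004]
F [0.3 0.  0.7] w 0.0002 t 3.2 j [ 28.3  28.5  -9.7   0.  -51.7  55.8]
```

```bash
python3 -m creep '{"jaw":[1,1,1,1,1,1,1,1,1,1],"roll":[0,0,0,0,0,0,0,0,0,0],"translation":[[0,0.0015,0],[0,0,0],[0.005,0,0],[0.005,0,0],[0.005,0,0],[0.004,0,0],[0.003,0,0],[0.002,0,0],[0,0,0],[0,0,0]]}'
python3 - <<'E'
from h import *
togo((.6652,.1391,.0385),84.15)
c=snap("side","side2");crop(c,"s2",185,180,140,170,4)
E
```

```text
time_s: 4.2
tcp_pos: [0.6644, 0.139, 0.0376]
eef_rot: [-164.4, 90.0, 9.8]
contact_force: [-0.9, 0.2, 0.3]
gripper_width: 0.0006
tcp [0.6644 0.139  0.0376] tool x [ 0.  0. -1.] y [-0.102 -0.995 -0.   ] dir y deg -95.84
to go in tool axes now [-0.0009 -0.0002 -0.0008]
roll 0.009486509915234365 deg 0.0002 rad; to go after roll [-0.0009 -0.0002 -0.0008]
F [-0.9  0.2  0.3] w 0.0006 t 4.2 j [ 28.2  30.  -10.9   0.  -49.   55.9]
```

View pics/s2.png

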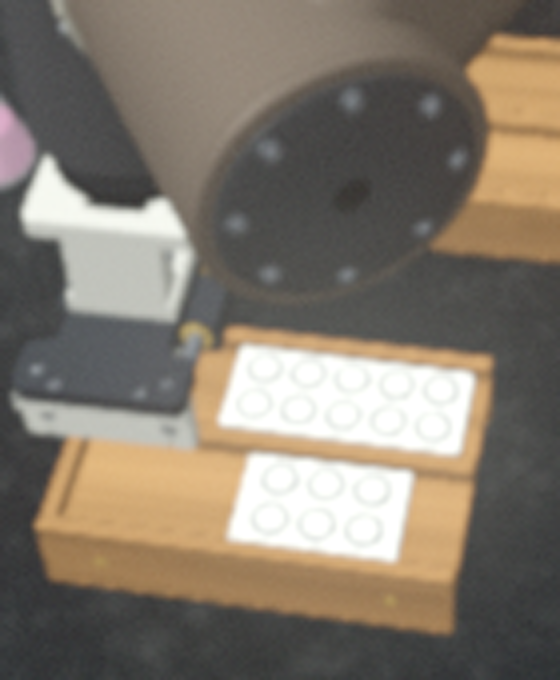

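```bash
python3 -m creep '{"jaw":[1,1,1,1,1,1,1,1,1,1],"roll":[0,0,0,0,0,0,0,0,0,0],"translation":[[0,0,0.005],[0,0,0.005],[0,0,0.004],[0,0,0.004],[0,0,0.003],[0,0,0.003],[0,0,0.003],[0,0,0.003],[0,0,0.003],[0,0,0.003]]}'
python3 -m creep '{"jaw":[1,1,1,1,1,1,1,1,1,1],"roll":[0,0,0,0,0,0,0,0,0,0],"translation":[[0,0,0.003],[0,0,0.003],[0,0,0.003],[0,0,0.003],[0,0,0.003],[0,0,0.003],[0,0,0.002],[0,0,0.002],[0,0,0],[0,0,0]]}'
python3 - <<'E'
from h import *
togo((.6652,.1391,.0385),84.15)
c=snap("side","side3");crop(c,"s3",185,180,140,170,4)
c=snap("top","top3");crop(c,"t3",120,125,100,115,5)
E
```

```text
time_s: 5.25
tcp_pos: [0.6284, 0.1427, 0.0377]
eef_rot: [-156.9, 90.0, 17.2]
contact_force: [0.6, -0.7, 0.9]
gripper_width: 0.0003
time_s: 6.25
tcp_pos: [0.6064, 0.1448, 0.0374]
eef_rot: [25.1, 90.0, -160.7]
contact_force: [0.7, -0.2, 0.5]
gripper_width: 0.0004
tcp [0.6064 0.1448 0.0374] tool x [-0. -0. -1.] y [-0.102 -0.995  0.   ] dir y deg -95.85
to go in tool axes now [-0.0011 -0.0003 -0.0591]
roll 0.004445859743896108 deg 0.0001 rad; to go after roll [-0.0011 -0.0003 -0.0591]
F [ 0.7 -0.2  0.5] w 0.0004 t 6.25 j [ 31.3  25.9 -18.6  -0.  -45.6  52.8]
```

View pics/s3.png

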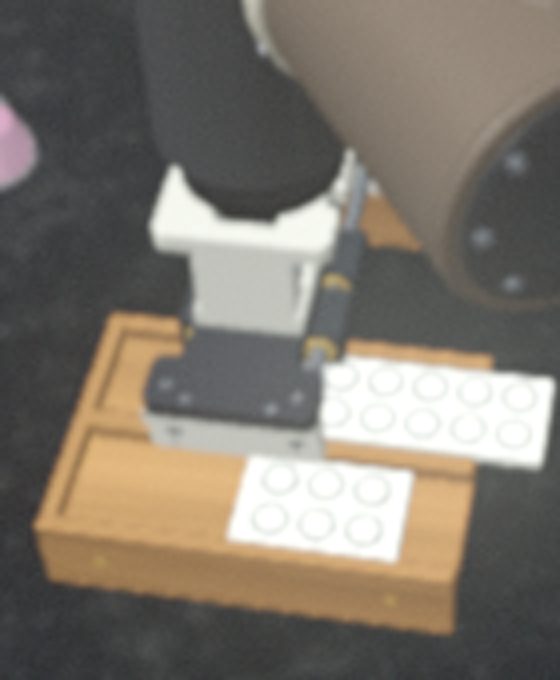

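View pics/t3.png

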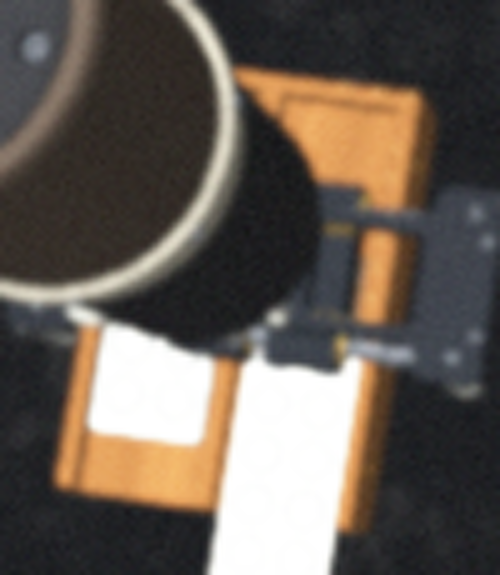

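```bash
cat >> h.py <<'E'
def instand(p):
    y=np.radians(-5.85);c,n=np.cos(y),np.sin(y);d=np.array(p[:2])-[.6087,.1768]
    return np.round([c*d[0]+n*d[1],-n*d[0]+c*d[1]],4)
E
python3 - <<'E'
from h import *
s=load("side3");t=load("top3")
for u,v in((553,378),(543,467)): print(instand(atz(s,(185+u/4,180+v/4),.042)))
crop(t,"t3b",140,190,70,60,8)
E
```

```text
[-0.1325 -0.0562]
[-0.1337 -0.0012]
```

View pics/t3b.png

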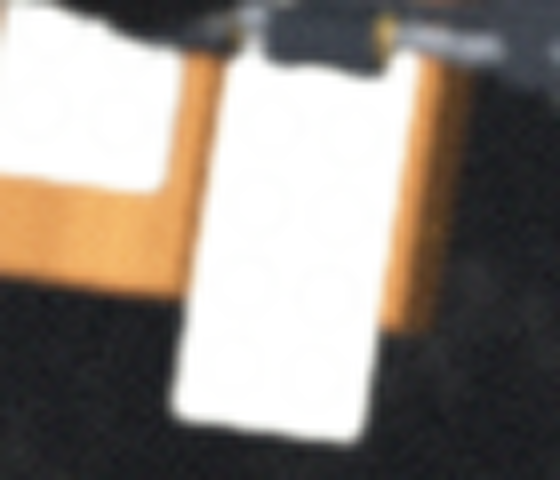

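```bash
python3 -m creep '{"jaw":[1,1,1,1,1,1,1,1,1,1],"roll":[0,0,0,0,0,0,0,0,0,0],"translation":[[0,0,0.002],[0,0,0.002],[0,0,0.0015],[0,0,0.001],[0,0,0],[0,0,0],[0,0,0],[0,0,0],[0,0,-0.004],[0,0,-0.008]]}'
python3 -m creep '{"jaw":[1,1,1,1,1,1,1,1,1,1],"roll":[0,0,0,0,0,0,0,0,0,0],"translation":[[-0.01,0,0],[-0.02,0,0],[-0.03,0,0],[-0.03,0,0],[-0.03,0,0],[0,0,0.02],[0,0,0.03],[0,0,0.03],[0,0,0.03],[0,0,0]]}'
python3 - <<'E'
from h import *
c=snap("side","side4");crop(c,"s4",185,180,160,170,4)
c=snap("top","top4");crop(c,"t4",120,150,100,115,5)
togo((.487,.1574,.034),84.15)
E
```

```text
time_s: 7.35
tcp_pos: [0.6123, 0.1444, 0.0377]
eef_rot: [2.3, 90.0, 176.5]
contact_force: [0.9, 0.1, 0.7]
gripper_width: 0.0003
time_s: 8.35
tcp_pos: [0.5, 0.1553, 0.1587]
eef_rot: [-84.4, 89.9, 89.8]
contact_force: [-0.4, 1.2, 0.4]
gripper_width: 0.0005
tcp [0.5028 0.1559 0.1588] tool x [ 0.002  0.001 -1.   ] y [-0.101 -0.995 -0.001] dir y deg -95.78
to go in tool axes now [0.1248 0.0002 0.0161]
roll 0.0678183283001772 deg 0.0012 rad; to go after roll [0.1248 0.0003 0.0161]
F [0.2 0.4 0.1] w 0.0005 t 8.45 j [ 38.6   9.8 -23.6   0.  -56.5  45.6]
```

View pics/s4.png

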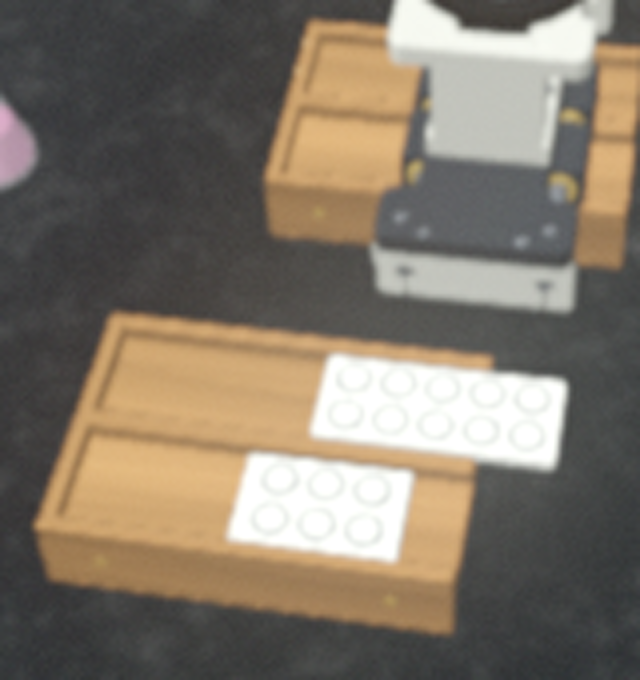

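View pics/t4.png

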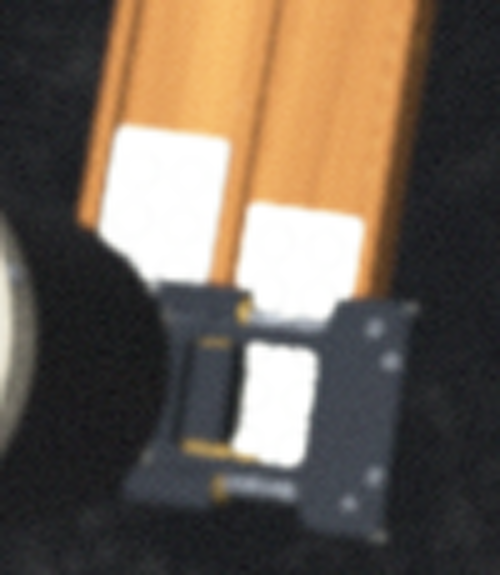

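Run:
```python
from fit import *
s=load("side4")
q=fit(.12,.05,.042,[(s,cr([(0,311,437),(1,333,353),(2,567,380),(3,555,468)],185,180,4))])
print(instand(q)); 
g=q[:2]-0.041*np.array([np.cos(q[2]),np.sin(q[2])]);print(g,instand(g))
```

```text
xy [0.5272 0.1551] yaw -6.49 res px [ 0.2 -0.7 -0.3  0.7  0.1  1.   0.1 -0.9]
[-0.0789 -0.0299]
[0.48643624 0.15969663] [-0.1199 -0.0295]
```

```bash
python3 -m creep '{"jaw":[-1,-1,-1,-1,-1,-1,-1,-1,-1,-1],"roll":[0,0,0,0,0,0,0,0,0,0],"translation":[[0,0,0.008],[0,0,0.008],[0,0,0],[0,0,0],[0,0,0],[0,0,0],[0.02,0,0],[0.02,0,0],[0,0,0],[0,0,0]]}'
python3 - <<'E'
from h import *
togo((.487,.1574,.033),84.15)
E
```

```text
time_s: 9.45
tcp_pos: [0.4869, 0.1571, 0.1177]
eef_rot: [65.8, 89.9, -120.0]
contact_force: [-0.5, 0.1, 0.5]
gripper_width: 0.0745
tcp [0.4869 0.1571 0.1177] tool x [-0.    -0.001 -1.   ] y [-0.102 -0.995  0.001] dir y deg -95.84
to go in tool axes now [ 0.0847 -0.0004 -0.0001]
roll 0.014257652188632619 deg 0.0002 rad; to go after roll [ 0.0847 -0.0004 -0.0001]
F [-0.5  0.1  0.5] w 0.0745 t 9.45 j [ 39.9  11.1 -28.2   0.  -50.8  44.2]
```

```bash
python3 -m creep '{"jaw":[-1,-1,-1,-1,-1,-1,-1,-1,-1,-1],"roll":[0,0,0,0,0,0,0,0,0,0],"translation":[[0,0,0],[0,0,0],[0.01,0,0],[0.015,0,0],[0.015,0,0],[0.015,0,0],[0.015,0,0],[0.01,0,0],[0.0045,0,0],[0,0,0]]}'
python3 - <<'E'
from h import *
togo((.487,.1574,.033),84.15)
c=snap("side","side5");crop(c,"s5",185,180,160,170,4)
c=snap("top","top5");crop(c,"t5",120,150,100,115,5)
E
```

```text
time_s: 10.45
tcp_pos: [0.4865, 0.157, 0.0325]
eef_rot: [44.8, 89.9, -141.0]
contact_force: [-0.3, -0.2, 0.1]
gripper_width: 0.0875
tcp [0.4865 0.157  0.0325] tool x [-0.001 -0.001 -1.   ] y [-0.102 -0.995  0.001] dir y deg -95.85
to go in tool axes now [-0.0005 -0.0005 -0.0005]
roll 0.00307094440313449 deg 0.0001 rad; to go after roll [-0.0005 -0.0005 -0.0005]
F [-0.3 -0.2  0.1] w 0.0875 t 10.45 j [ 39.9  17.8 -33.4  -0.  -38.9  44.2]
```

View pics/s5.png

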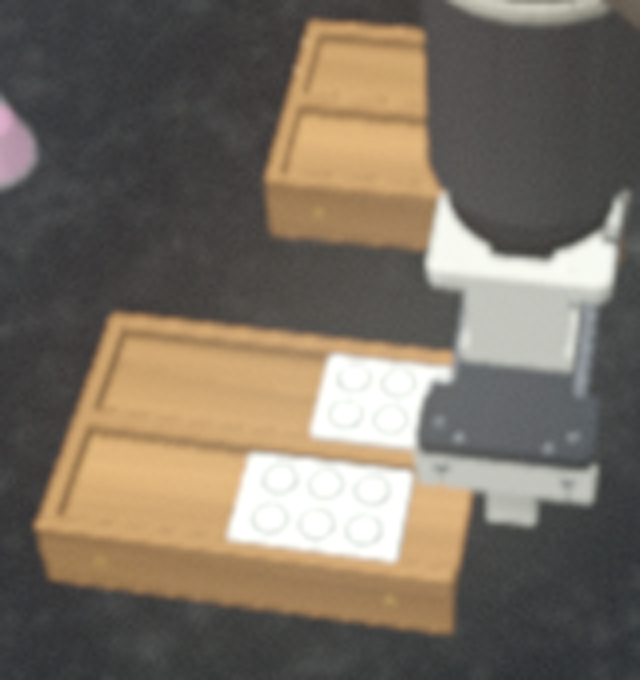

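View pics/t5.png

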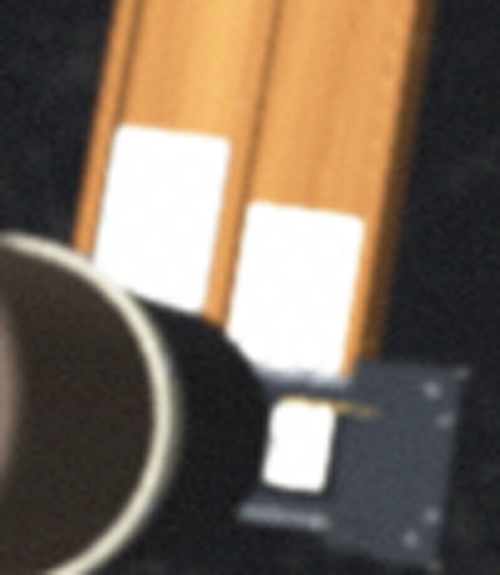

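The fingers straddle the front end, with one visible at s5 (512,510), and the tile hasn't moved. Closing now.

```bash
python3 -m creep '{"jaw":[1,1,1,1,1,1,1,1,1,1],"roll":[0,0,0,0,0,0,0,0,0,0],"translation":[[0,0,0],[0,0,0],[0,0,0],[0,0,0],[0,0,0],[0,0,0],[0,0,0],[0,0,0],[0,0,0],[0,0,0]]}' 40
python3 -c "
from h import *
togo((.487,.1574,.033),84.15)"
```

```text
time_s: 11.55
tcp_pos: [0.4869, 0.1576, 0.0331]
eef_rot: [-121.5, 90.0, 52.7]
contact_force: [-1.2, 5.0, -0.1]
gripper_width: 0.0493
tcp [0.4869 0.1576 0.0331] tool x [ 0.     0.001 -1.   ] y [-0.102 -0.995 -0.001] dir y deg -95.84
to go in tool axes now [ 0.0001  0.0002 -0.0001]
roll 0.013675229199748173 deg 0.0002 rad; to go after roll [ 0.0001  0.0002 -0.0001]
F [-1.2  5.  -0.1] w 0.0493 t 11.55 j [ 39.9  17.7 -33.4  -0.  -38.9  44.2]
```

```bash
python3 -m creep '{"jaw":[1,1,1,1,1,1,1,1,1,1],"roll":[0,0,0,0,0,0,0,0,0,0],"translation":[[-0.002,0,0],[-0.005,0,0],[-0.007,0,0],[-0.01,0,0],[-0.012,0,0],[-0.014,0,0],[-0.02,0,0],[-0.02,0,0],[-0.01,0,0],[0,0,0]]}'
python3 - <<'E'
from h import *
c=snap("side","side6");crop(c,"s6",185,150,160,180,4)
togo((.4595,-.3052,.133),94.04)
E
```

```text
time_s: 12.55
tcp_pos: [0.4874, 0.1575, 0.1348]
eef_rot: [-138.8, 89.8, 35.4]
contact_force: [-0.6, -0.0, -0.9]
gripper_width: 0.0499
tcp [0.4868 0.1571 0.1336] tool x [ 0.001  0.001 -1.   ] y [-0.102 -0.995 -0.001] dir y deg -95.86
to go in tool axes now [ 1.000e-04  4.627e-01 -2.010e-02]
roll -9.902076135815719 deg -0.1728 rad; to go after roll [1.000e-04 4.593e-01 5.980e-02]
F [-0.3  0.  -1. ] w 0.0492 t 12.6 j [ 39.9  10.  -27.2  -0.  -52.8  44.2]
```

View pics/s6.png

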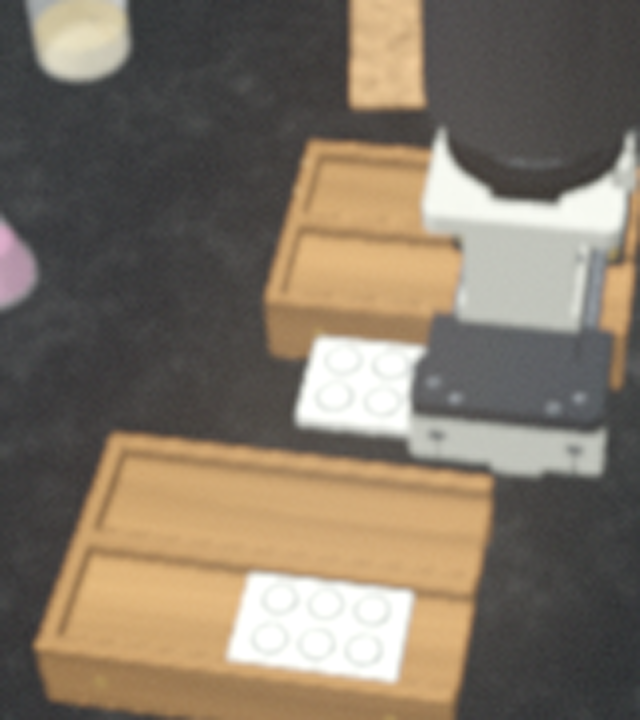

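```bash
python3 -m creep '{"jaw":[1,1,1,1,1,1,1,1,1,1],"roll":[-0.0432,-0.0432,-0.0432,-0.0432,0,0,0,0,0,0],"translation":[[0,0,0],[0,0,0],[0,0,0],[0,0,0],[0,0.01,0.001],[0,0.02,0.003],[0,0.03,0.004],[0,0.03,0.004],[0,0.03,0.004],[0,0.03,0.004]]}'
python3 -m creep '{"jaw":[1,1,1,1,1,1,1,1,1,1],"roll":[0,0,0,0,0,0,0,0,0,0],"translation":[[0,0.03,0.004],[0,0.03,0.004],[0,0.03,0.004],[0,0.03,0.004],[0,0.03,0.004],[0,0.03,0.004],[0,0.03,0.004],[0,0.03,0.004],[0,0.02,0.002],[0,0.01,0.001]]}'
python3 -c "
from h import *
togo((.4595,-.3052,.133),94.04)"
```

```text
time_s: 13.6
tcp_pos: [0.4763, 0.0043, 0.1323]
eef_rot: [14.3, 89.9, -161.8]
contact_force: [0.7, -0.8, -0.9]
gripper_width: 0.0491
time_s: 14.6
tcp_pos: [0.4603, -0.2675, 0.1321]
eef_rot: [-13.6, 89.9, 170.3]
contact_force: [-0.2, 0.5, -1.3]
gripper_width: 0.0492
tcp [ 0.4603 -0.2675  0.1321] tool x [-0.002  0.    -1.   ] y [ 0.068 -0.998 -0.   ] dir y deg -86.12
to go in tool axes now [-0.0009  0.0376  0.0033]
roll -0.1638066654225554 deg -0.0029 rad; to go after roll [-0.0009  0.0376  0.0034]
F [-0.2  0.5 -1.3] w 0.0492 t 14.6 j [ -9.   12.  -24.6  -0.  -53.4 102.9]
```

```bash
python3 -m creep '{"jaw":[1,1,1,1,1,1,1,1,1,1],"roll":[0,0,0,0,0,0,0,0,0,0],"translation":[[0,0.012,0.001],[0,0.012,0.001],[0,0.008,0.001],[0.01,0,0],[0.015,0,0],[0.015,0,0],[0.015,0,0],[0.015,0,0],[0.01,0,0],[0,0,0]]}'
python3 - <<'E'
from h import *
togo((.4595,-.3052,.0075),94.04)
c=snap("side","side7");crop(c,"s7",250,60,130,140,5)
c=snap("top","top7");crop(c,"t7",315,170,120,130,5)
E
```

```text
time_s: 15.6
tcp_pos: [0.4598, -0.2971, 0.0514]
eef_rot: [-22.0, 89.8, 162.1]
contact_force: [0.7, 1.2, -0.8]
gripper_width: 0.0491
tcp [ 0.4598 -0.2971  0.0514] tool x [-0.003  0.001 -1.   ] y [ 0.071 -0.997 -0.001] dir y deg -85.93
to go in tool axes now [0.0438 0.0082 0.0008]
roll 0.03346262369063879 deg 0.0006 rad; to go after roll [0.0438 0.0082 0.0008]
F [ 0.7  1.2 -0.8] w 0.0491 t 15.6 j [-12.4  19.1 -27.7  -0.  -43.4 106.5]
```

View pics/s7.png

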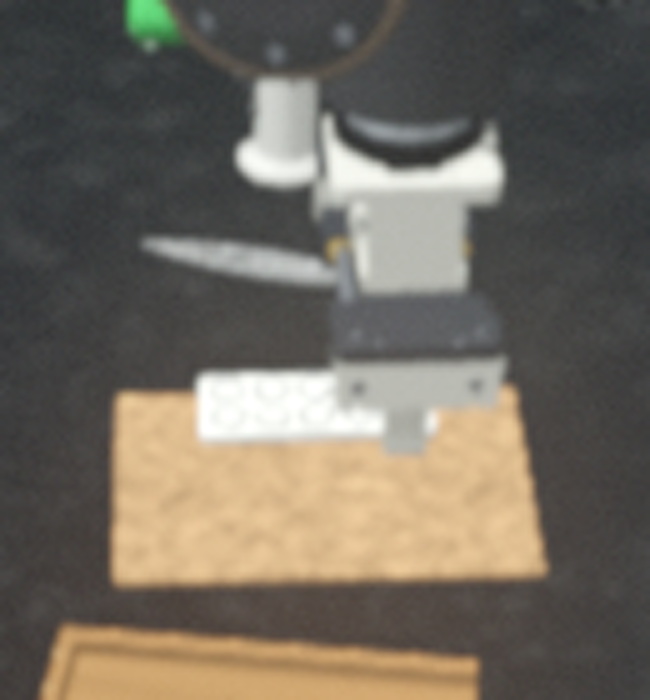

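View pics/t7.png

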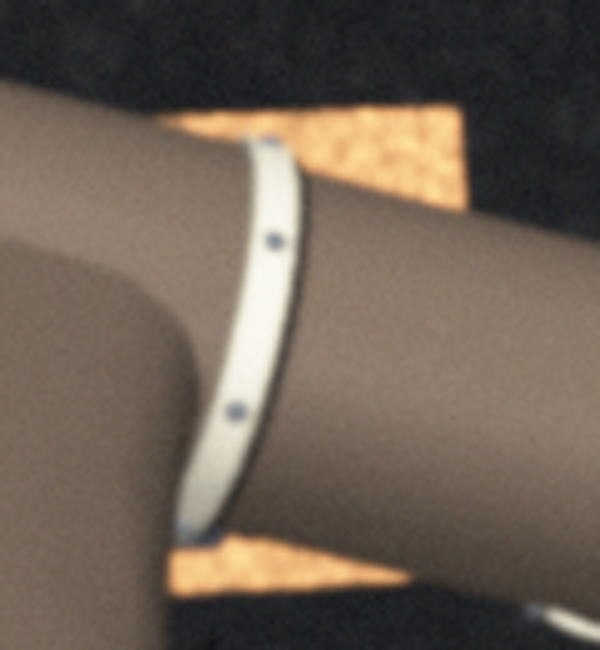

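Run:
```python
from fit import *
s=load("side7");t=load("top0")
b=cr([(0,113,585),(1,118,392),(2,515,385),(3,548,575)],250,60,5)
a=cr([(0,72,66),(1,411,56),(2,437,524),(3,97,546)],325,180,5)
fit(.22,.16,.004,[(s,b)]);fit(.22,.16,.004,[(t,a),(s,b)])
p,R,_=tool()
print([ (proj(s,p)-[250,60])*5])
togo((.4595,-.303,.007),94.04)
```

```text
xy [ 0.4964 -0.2991] yaw 3.64 res px [ 0.4 -0.7  0.2  0.8 -0.1  0.6 -0.4 -0.4]
xy [ 0.4981 -0.3016] yaw 3.91 res px [ 0.2  0.9 -0.8  0.7 -0.6  0.8 -0.2 -0.1 -0.1 -1.2 -0.5  0.4 -0.9 -0.1
 -1.  -1.2]
[array([[390.80784448, 406.67438942]])]
tcp [ 0.461  -0.2977  0.0531] tool x [-0. -0. -1.] y [ 0.071 -0.997  0.   ] dir y deg -85.92
to go in tool axes now [0.0461 0.0052 0.0019]
roll 0.04308673606647062 deg 0.0008 rad; to go after roll [0.0461 0.0052 0.0019]
F [-0.5 -0.8 -1.5] w 0.0493 t 15.7 j [-12.4  19.  -27.6   0.  -43.4 106.5]
```

```bash
python3 -m creep '{"jaw":[1,1,1,1,1,1,1,1,1,1],"roll":[0,0,0,0,0,0,0,0,0,0],"translation":[[0,0.005,0.001],[0.008,0,0.001],[0.01,0,0],[0.01,0,0],[0.008,0,0],[0.005,0,0],[0.003,0,0],[0.002,0,0],[0,0,0],[0,0,0]]}'
python3 -c "
from h import *
togo((.4595,-.303,.0065),94.04)"
```

```text
time_s: 16.7
tcp_pos: [0.4594, -0.303, 0.0073]
eef_rot: [156.6, 90.0, -19.4]
contact_force: [0.2, 0.6, -0.3]
gripper_width: 0.0497
tcp [ 0.4594 -0.303   0.0073] tool x [ 0. -0. -1.] y [ 0.071 -0.997  0.   ] dir y deg -85.94
to go in tool axes now [ 0.0008  0.     -0.0001]
roll 0.021966317808505664 deg 0.0004 rad; to go after roll [ 0.0008  0.     -0.0001]
F [ 0.2  0.6 -0.3] w 0.0497 t 16.7 j [-13.   22.8 -29.7   0.  -37.5 107.1]
```

Open, then rise.

```bash
python3 -m creep '{"jaw":[1,1,-1,-1,-1,-1,-1,-1,-1,-1],"roll":[0,0,0,0,0,0,0,0,0,0],"translation":[[0.001,0,0],[0.0005,0,0],[0,0,0],[0,0,0],[0,0,0],[0,0,0],[0,0,0],[0,0,0],[0,0,0],[0,0,0]]}'
python3 -m creep '{"jaw":[-1,-1,-1,-1,-1,-1,-1,-1,-1,-1],"roll":[0,0,0,0,0,0,0,0,0,0],"translation":[[0,0,0],[-0.005,0,0],[-0.015,0,0],[-0.03,0,0],[-0.03,0,0],[-0.03,0,0],[-0.03,0,0],[-0.03,0,0],[-0.03,0,0],[0,0,0]]}'
python3 - <<'E'
from h import *
togo((.4595,-.303,.2),94.04)
c=snap("side","side8");crop(c,"s8",250,100,130,110,5)
c=snap("top","top8")
E
```

```text
time_s: 17.7
tcp_pos: [0.4592, -0.303, 0.0056]
eef_rot: [20.5, 90.0, -155.4]
contact_force: [0.1, -0.4, 0.1]
gripper_width: 0.0875
time_s: 18.7
tcp_pos: [0.4613, -0.304, 0.2106]
eef_rot: [153.1, 89.5, -22.8]
contact_force: [0.5, -0.7, -0.0]
gripper_width: 0.0878
tcp [ 0.4613 -0.304   0.2106] tool x [ 0.007 -0.003 -1.   ] y [ 0.071 -0.997  0.004] dir y deg -85.91
to go in tool axes now [ 0.0106 -0.0011  0.0018]
roll 0.05384693929147488 deg 0.0009 rad; to go after roll [ 0.0106 -0.0011  0.0018]
F [ 0.5 -0.7 -0. ] w 0.0878 t 18.7 j [-1.300e+01  9.400e+00 -1.670e+01  1.000e-01 -6.350e+01  1.071e+02]
```

View pics/s8.png

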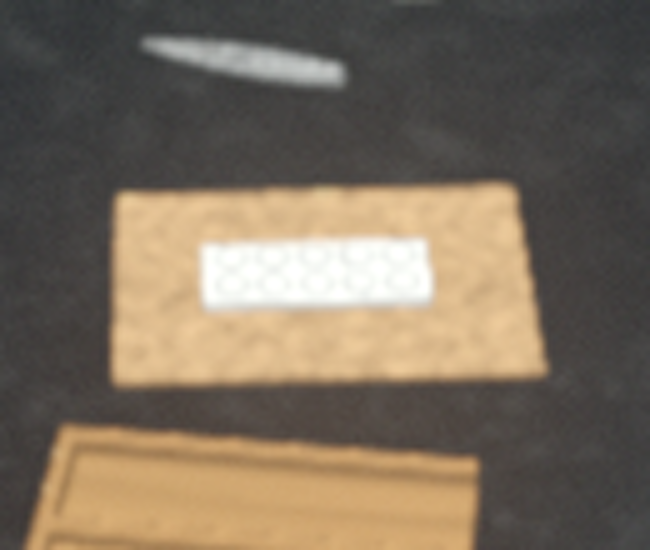

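View pics/top8.png

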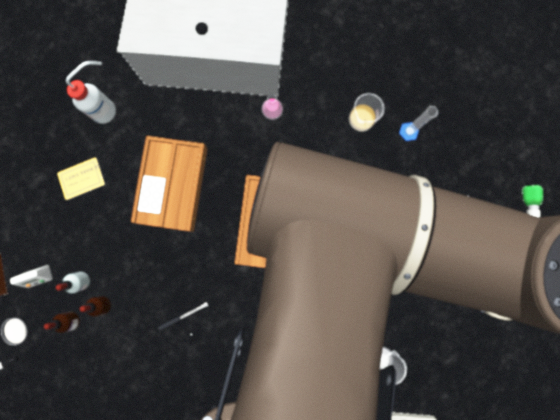

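Run:
```python
from fit import *
s=load("side8")
m=fit(.22,.16,.004,[(s,cr([(0,113,385),(1,118,192),(2,515,185),(3,548,375)],250,100,5))])
q=fit(.12,.05,.011,[(s,cr([(0,205,308),(1,203,242),(2,427,238),(3,432,302)],250,100,5))])
print(q-m)
a=load("side0")["image"][290:330,240:295].astype(int);b=s["image"][290:330,240:295].astype(int);print("short tile diff",abs(a-b).mean(),abs(a-b).max())
close_job()
```

```text
xy [ 0.4964 -0.2991] yaw 3.64 res px [ 0.4 -0.7  0.2  0.8 -0.1  0.6 -0.4 -0.4]
xy [ 0.4999 -0.2973] yaw 3.6 res px [-0.2 -0.8  0.   0.8 -0.2  0.7  0.3 -0.6]
[ 0.00350749  0.00180685 -0.00071274]
short tile diff 3.4595454545454545 136
the job is handed in; nothing more can be done
```

Run:
```python
from h import *
g=lambda n,w:cv2.cvtColor(load(n)["image"],cv2.COLOR_RGB2GRAY)[w].astype(np.float32)
w=np.s_[297:322,240:292]
print(cv2.phaseCorrelate(g("side0",w),g("side8",w)))
for n in("side0","side8"):
    m=(g(n,w)>200); print(np.argwhere(m).mean(0),m.sum())
```

```text
((0.1058444353425756, 0.5012320443098517), 0.9900330930285983)
[10.21598272 25.39740821] 926
[10.25108225 25.32359307] 924
```

The long tile now lies flat and released in the middle of the cork mat, lengthwise, and I've handed the job in at about 19 s of the 58 s. No verdict was reported.

I chose the stand holding the tiles: it is 0.63 m from the base, the empty look-alike 0.53 m. I pushed the long tile forward with closed fingers until it stuck out about 39 mm and lay flat. I then gripped it by that end with 40 N (49 mm opening), carried it to the mat and let go.

**Final checks:**
- **Tile on mat:** in the side picture its centre is about 3.5 mm and 2 mm from the mat's centre along the two axes, and its length within 0.1° of the mat's.
- **Top view:** the arm blocked the mat there, so that position rests on the side camera alone.
- **Robot:** the gripper was open, about 0.2 m above the mat, with no contact force beyond noise.
- **Short tile:** a raw before/after image difference was not zero (mean 3.5 grey levels, peak 136). The tile's white area stayed within 0.1 px, while a phase correlation gave a 0.5 px shift. Half a pixel is about 1 mm, well under the 12 mm limit.

**Calibration:** the two cameras disagreed by 2–4 mm on absolute positions, so I used averages for the stand, tile and mat.

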